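Load the indexing fixture and hold its index plunger back

TASK

Set one of the two brass flanged bushes, flange down and without dropping it, fully home in the round nest of the blue indexing fixture and let go of it. Then grip the red knob of the fixture's index plunger, pull it straight up, fully back against its spring, so that the pin stands clear of its hole in the disc, and finish while still holding it there. Leave the other bush, the tools and the other things on the bench where they are.

Things in the scene. Friction and masses are not known exactly. Their poses are not given: they have to be found in the camera images.
- fixture: indexing fixture bolted to the bench: blue base (dia 236), steel disc (dia 216, top 44 above the bench) with a ring of index holes, square aluminium nest block (72 x 72, top at 60) in the middle. Origin: on the bench right below the nest; z up. The plunger stands 95 along its +y, in a blue bracket 36 wide that spans 81 to 145 along +y, top at 74. Place and yaw vary
- nest_floor (a point): centre of the floor of the round nest pocket, 52 above the bench; the pocket opens upward, 8 deep, diameter 43 with a 2 chamfer at the mouth. Axes as the fixture
- plunger (a joint): travel of the index plunger in m: 0 at rest, its pin 9 mm deep in its hole in the disc; grows as the knob is pulled straight up; 0.016 at its upper stop (fully back), the pin then 7 mm clear above the disc. A spring pulls it down with about 5 N at rest and 9 N at the stop, weight included, and the grip may give a few mm; it does not stay up by itself
- knob (a point): centre of the plunger's red mushroom knob (moves with the plunger): head diameter 28, 16 high, at rest from 98 to 114 above the bench (this point at 106); below it a steel neck of diameter 16, 20 long, down to a dark collar (diameter 22, top 78 above the bench). z up along the pull, x and y as the fixture
- bush_a: brass flanged bush standing flange down at the start: flange diameter 40, 8 thick, with a barrel of diameter 26 above it, 50 high in all, 0.2 kg (may vary by 30 percent). Origin: centre of the flange's flat face, on the bench; z points from the flange to the barrel end (up)
- bush_a_face (a point): centre of the flat outer face of bush_a's flange (its underside as it stands); it lies on the nest floor when seated
- bush_b: the same brass bush standing flange up at the start, on its barrel end (same sizes, flange from 42 to 50 above the bench). Origin: centre of the barrel's end face, on the bench; z points from the barrel end to the flange (up). The two bushes stand in either of two places
- bush_b_face (a point): centre of the flat outer face of bush_b's flange (its top as it stands)
- file: flat file, loose: black and yellow handle, 250 long along its x, blade 20 wide, 22 high at the handle; origin on the bench below its middle. Bystander
- wrench: steel spanner lying along its x, loose; origin on the bench below it. Bystander
- screwdriver: screwdriver lying along its x, loose; origin on the bench below it. Bystander
- oiler: yellow oil bottle with a red cap, diameter 56, 130 high, loose; origin centre of its underside. Bystander
- stock: aluminium block 60 x 40 x 30, loose; origin centre of its underside. Bystander
- brush: bench brush lying along its x, loose; origin on the bench below it. Bystander
There are look-alikes about, which are no part of the job. Leave any black, green or turquoise look-alike of the bush_a alone.

How it is judged:
On the way, in this order (a step that is already met when the one before it is completed fails the run):
1. a bush sits fully home in the nest, flange down, let go and at rest (((horizontal distance between bush_a_face and nest_floor below 0.004 m and z of bush_a_face in the frame of nest_floor between -0.0025 and 0.0025 m and angle between bush_a's own z axis and vertical below 0.06 rad and linear speed of bush_a below 0.02 m/s and contact force between each of the arm, the fingers and bush_a below 0.2 N) or (horizontal distance between bush_b_face and nest_floor below 0.004 m and z of bush_b_face in the frame of nest_floor between -0.0025 and 0.0025 m and angle between bush_b's own z axis and vertical above 3.08 rad and linear speed of bush_b below 0.02 m/s and contact force between each of the arm, the fingers and bush_b below 0.2 N))), for 0.2 s.
2. the plunger is pulled fully back by the fingers (value of joint plunger above 0.013 m and contact force between the fingers and plunger above 1 N), for 0.3 s.
At the end, for the whole second after the job is handed in: one bush rests in the nest flange down (face within 2.5 mm of the floor in height, 4 mm of its centre, tilt below 0.06 rad), untouched by the robot; the other bush is within 50 mm of its start; the fingers hold the plunger (over 1 N) at 13 mm or more of its 16 mm travel (all of step 2 and (((horizontal distance between bush_a_face and nest_floor below 0.004 m and z of bush_a_face in the frame of nest_floor between -0.0025 and 0.0025 m and angle between bush_a's own z axis and vertical below 0.06 rad and linear speed of bush_a below 0.02 m/s and contact force between each of the arm, the fingers and bush_a below 0.2 N) and distance of bush_b from where it was at the start of the episode below 0.05 m) or ((horizontal distance between bush_b_face and nest_floor below 0.004 m and z of bush_b_face in the frame of nest_floor between -0.0025 and 0.0025 m and angle between bush_b's own z axis and vertical above 3.08 rad and linear speed of bush_b below 0.02 m/s and contact force between each of the arm, the fingers and bush_b below 0.2 N) and distance of bush_a from where it was at the start of the episode below 0.05 m))); the arm keeps its last pose, push and grip.
It fails at once if a bystander (file, wrench, screwdriver, oil bottle, aluminium block or brush) is moved by more than 30 mm (distance of any of file, wrench, screwdriver, oiler, stock, brush from where it was at the start of the episode above 0.03 m).
It fails at once if a bush is dropped: it falls free of the fingers faster than 0.5 m/s (about 13 mm of free fall) ((contact force between the fingers and bush_a below 0.01 N and linear speed of bush_a above 0.5 m/s) or (contact force between the fingers and bush_b below 0.01 N and linear speed of bush_b above 0.5 m/s)).
It also fails if it takes over 38 s, if anything falls off the work surface, if the arm or the gripper's body presses on something with over 40 N, if the wrist force passes 120 N, or if a joint passes its speed limit or range.

ROBOT

A 7-joint arm with a two-finger parallel gripper is mounted at the origin on the work surface. World frame = base frame: x ahead of the robot, y to its left, z up, the work surface at z = 0. Lengths are in m, angles in rad, forces in N, time in s.
With the tool pointing down it reaches from about 0.4 to 0.875 m from the base axis. Payload 19.3 kg.
Tool frame: the origin (TCP) lies at the very end of the fingers, on their centre line; the grasp point (between the pads) lies 19 mm behind it; z points along the fingers, y is the line along which they close (so a half turn about z gives the same grasp; the last joint's range is limited). The gripper opens to 85 mm and grips with 20 to 120 N. Pads are 22 mm wide; open, the fingers measure 114 mm over their backs; the gripper's body (76 mm by 85 mm) begins 54 mm behind the grasp point. The pads swing forward as they close: fully open they stand 13 mm farther back than shut.
Start: joints at [-1.409, 0.521, -0.036, 1.599, 0.021, 1.021, -0.113], TCP at [0.144, 0.608, 0.231] pointing down, gripper open.
Joint ranges: [-2.91, 2.91], [-0.3, 2.13], [-1.5, 1.42], [0.17, 2.43], [-1.26, 4.41], [0.16, 1.93], [-2.52, 2.52]. Speed limits (rad/s): [1.89, 1.89, 2.39, 2.39, 3.01, 3.01, 3.01].

INTERFACE

Orientations are given as [roll, pitch, yaw] about the fixed x, y, z axes, in that order (R = Rz(yaw) Ry(pitch) Rx(roll)).
In Python, from workcell import bot gives the robot as it stands.
- The arm moves only by the tool jog_arm, never from a script. Its argument "motion" is a list of rows, each a list of 5 numbers: the shift along the tool's x, y, z scaled (see below), then the turn about the tool's z scaled (see below), then the opening, from 0 (shut) to 1 (fully open). A call has 1 to 12 rows; each row shifts and turns the commanded pose from where the row before left it, along the tool's axes as they then stand; what a row does not reach is not made up. The controller multiplies each number of a shift by 30 mm and each number of a turn by 0.08 rad. A row lasts 1/10 s, in which the tool goes at most 50 mm and 8.59 degrees, less where a joint would pass 70% of its speed; a pose out of reach is approached as far as the arm can. A call with a number of a shift or a turn outside -1 to 1 is refused whole. A call with a gripper value outside its range is refused whole. The fingers move at their own pace and stop on an object; "newtons" is the grip in N (left out, the last holds). Time passes only in rows, so rows that do not move let the fingers close. It gives the time, the measured TCP pose, the force, the opening and the grip force at its end, in the units of the state.
- bot.observe(): the state, without advancing time (a new reading comes with each control period).
- bot.grab_frame(name): name is "scene" or "top" or "wrist"; returns a dict with "pixels" (420x560x3 uint8, red, green, blue), "fovy" (degrees; the focal length in pixels is half the picture's height over the tangent of half this angle, whatever the lens; pixels are square), "cx", "cy" (the principal point, pixels), "rvec" (rotation vector, rad) and "tvec" (3), from world to camera coordinates, as OpenCV has them; the wrist camera has in their place "mount" (4x4, takes a point from camera to tool coordinates, whose origin is the TCP and whose axes are the flange's). Camera axes: x right, y down, z forward; pixel columns grow to the right and rows downward; lengths in m; the calibration is good to about 2 mm. A picture is of the moment at which its call begins: read the wrist's pose just before it. There is no depth.
- bot.job_done(): hands the job in; it is judged then, once.
The state is a dict: "clock": time; "qpos": joint angles; "qd": joint speeds; "joint_efforts": joint torques, N m; "position": TCP position; "tool_rot": TCP orientation; "force": force on the tool from outside, world axes, zero at the start; "moment": the same for the moment, N m; "grip_width": finger opening in m; "finger_force": force on a finger pad.
Only numpy, scipy, OpenCV 4.12 (cv2) and the standard library are available. Lean on these libraries where they do the work, as an engineer would, in place of code of your own. Each camera call takes 0.05 s, during which the arm holds its last target. There are 200 camera calls.

## Working session

There is one attempt and no reset: what is moved stays moved. The work goes in short steps, Python scripts to look and compute and a tool call to move; the robot and the scene stay as the last step left them, time stands still between calls to the robot, and variables do not carry over. Pictures are saved under pics/ and viewed, at most 10 in all, crops included, and the job is handed in when it is done.

Besides the shell and the picture viewer there is one more tool, called after "Request:" as a command line: name --pt "numbers of a row" for each row, then --argument value for the rest. jog_arm: Moves the arm, as the interface text tells. Shifts and turns lie within -1 to 1; 1 stands for 30 mm of shift or 0.08 rad of turn. Its arguments: {"type":"object","properties":{"motion":{"type":"array","items":{"type":"array","items":{"type":"number"}}},"newtons":{"type":"number"}},"required":["motion"]}

```bash
mkdir -p pics; cat > h.py <<'E'
import numpy as np, cv2
from workcell import bot
from scipy.spatial.transform import Rotation as Ro
def cam(name):
    s=bot.observe(); f=bot.grab_frame(name); im=np.array(f["pixels"])
    fl=im.shape[0]/2/np.tan(np.radians(f["fovy"])/2)
    if "mount" in f:
        T=np.eye(4);T[:3,:3]=Ro.from_euler("xyz",s["tool_rot"]).as_matrix();T[:3,3]=s["position"]
        M=T@np.array(f["mount"]); R=M[:3,:3]; o=M[:3,3]
    else:
        R=cv2.Rodrigues(np.array(f["rvec"],float))[0].T; o=-R@np.array(f["tvec"],float).ravel()
    return im,dict(f=fl,cx=f["cx"],cy=f["cy"],R=R,o=o)
def ray(c,u,v,z):
    d=c["R"]@np.array([(u-c["cx"])/c["f"],(v-c["cy"])/c["f"],1]); return c["o"]+d*(z-c["o"][2])/d[2]
def proj(c,p):
    q=c["R"].T@(np.array(p)-c["o"]); return q[:2]/q[2]*c["f"]+[c["cx"],c["cy"]]
def save(im,n): cv2.imwrite("pics/"+n,cv2.cvtColor(im,cv2.COLOR_RGB2BGR))
E
python3 - <<'E'
from h import *
a,ca=cam("scene");b,cb=cam("top")
save(a,"scene.png");save(b,"top.png");np.savez("init.npz",a=a,b=b)
import pickle;pickle.dump((ca,cb),open("cams.pkl","wb"))
print(ca,cb,bot.observe())
E
```

```text
{'f': np.float64(442.6566937745277), 'cx': 274.6270940687881, 'cy': 212.0851922036605, 'R': array([[ 0.03485645,  0.80358951, -0.59416238],
       [ 0.99938821, -0.02973429,  0.01841409],
       [-0.00286963, -0.59444073, -0.80413431]]), 'o': array([ 1.21514349, -0.04899652,  0.95184517])} {'f': np.float64(506.8106487456876), 'cx': 273.94862080521875, 'cy': 202.6881873823549, 'R': array([[ 0.01783744, -0.99788472,  0.06251325],
       [-0.99960265, -0.01916313, -0.02067153],
       [ 0.02182575, -0.06211968, -0.99783004]]), 'o': array([4.90862192e-01, 6.89880958e-04, 1.32805743e+00])} {'clock': 0.1, 'qpos': array([-1.40921588,  0.52193709, -0.0363284 ,  1.59992321,  0.0212185 ,
        1.02106817, -0.1127857 ]), 'qd': array([-4.61906063e-05, -1.61636165e-03, -1.33665104e-03, -1.30703030e-03,
       -1.08122163e-03,  5.62083136e-05, -9.15742430e-04]), 'joint_efforts': array([ 2.44748691e-03, -9.28490210e+01,  1.98349401e+00, -3.70533371e+01,
        1.80882605e-02,  5.34613282e-03,  7.63923504e-05]), 'position': array([0.14354077, 0.60800926, 0.23080401]), 'tool_rot': array([-3.14064567e+00,  7.95737826e-05,  2.90982557e+00]), 'force': array([0.44243995, 0.37655586, 0.04296738]), 'moment': array([0.00257312, 0.0116942 , 0.01091234]), 'finger_force': 0.0, 'grip_width': 0.08514987615924945}
```

View pics/scene.png

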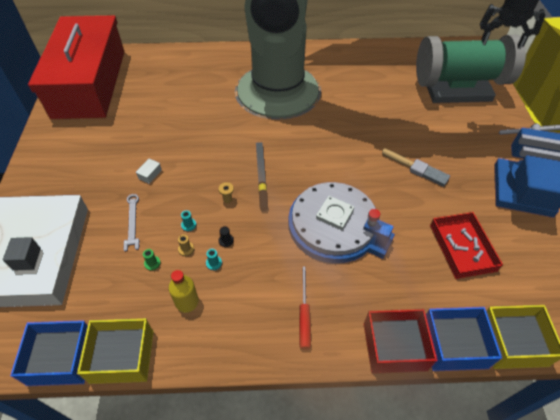

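View pics/top.png

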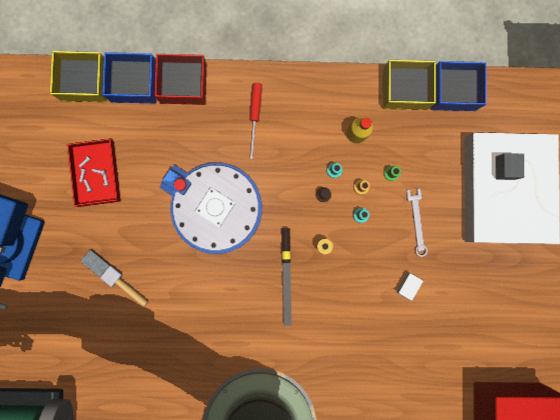

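Bush_a (flange down) is at top (362,186), hemmed in by look-alikes. Bush_b (flange up) is at top (325,246), which would need flipping. The fixture nest is at top (215,207) and the knob at (180,184). I'll use bush_a.

```bash
python3 - <<'E'
from h import *
import pickle
ca,cb=pickle.load(open("cams.pkl","rb"));d=np.load("init.npz");b=d["b"]
for n,u,v,z in [("a",362,186,.05),("b",325,246,.05),("black",324,194,.03),("tq1",335,170,.05),("tq2",362,215,.05),("green",393,172,.05),("nest",215,207,.06),("oiler cap",366,124,.13)]:
    print(n,ray(cb,u,v,z)[:2].round(3))
hsv=cv2.cvtColor(b,cv2.COLOR_RGB2HSV)
m=(((hsv[...,0]<8)|(hsv[...,0]>172))&(hsv[...,1]>150)&(hsv[...,2]>90))
ys,xs=np.nonzero(m[170:200,165:200]);k=ray(cb,xs.mean()+165,ys.mean()+170,.11);print("knob",k)
# disc circle
m2=((hsv[...,0]>100)&(hsv[...,0]<125)&(hsv[...,1]>130)).astype(np.uint8)
m2[:, :150]=0;m2[:, 270:]=0;m2[:150]=0;m2[260:]=0
g=cv2.cvtColor(b,cv2.COLOR_RGB2GRAY)
x=cv2.resize(np.hstack([b[150:230,300:410],b[165:245,150:260]]),None,fx=3.6,fy=3.6,interpolation=2);save(x,"crop.png")
E
```

```text
a [ 0.618 -0.249]
b [ 0.464 -0.156]
black [ 0.597 -0.155]
tq1 [ 0.657 -0.18 ]
tq2 [ 0.544 -0.249]
green [ 0.655 -0.328]
nest [0.557 0.122]
oiler cap [ 0.759 -0.242]
knob [0.60764014 0.20315355 0.11      ]
```

View pics/crop.png

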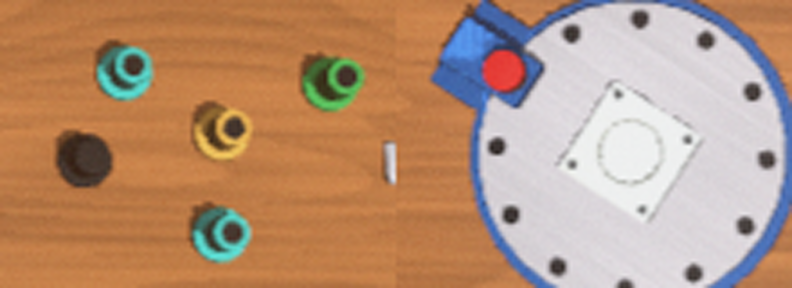

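```bash
cat >> h.py <<'E'
def plan(p,yaw,n,opening=1):
    "rows (tool axes) from present pose to world p,yaw in n rows"
    s=bot.observe(); y0=s["tool_rot"][2]; x=np.array(s["position"])
    dy=(yaw-y0+np.pi)%(2*np.pi)-np.pi; step=(np.array(p)-x)/n
    for i in range(n):
        R=Ro.from_euler("xyz",[np.pi,0,y0+dy*i/n]).as_matrix()
        print([round(float(v),2) for v in R.T@step/.03]+[round(float(-dy/n/.08),2),opening])
E
python3 - <<'E'
from h import *
plan([.50,.13,.26],1.9,24)
f=bot.grab_frame("wrist");print(np.array(f["mount"]).round(3),f["fovy"])
E
```

```text
[-0.63, -0.53, -0.04, 0.53, 1]
[-0.66, -0.51, -0.04, 0.53, 1]
[-0.68, -0.48, -0.04, 0.53, 1]
[-0.7, -0.45, -0.04, 0.53, 1]
[-0.71, -0.42, -0.04, 0.53, 1]
[-0.73, -0.39, -0.04, 0.53, 1]
[-0.75, -0.36, -0.04, 0.53, 1]
[-0.76, -0.33, -0.04, 0.53, 1]
[-0.77, -0.29, -0.04, 0.53, 1]
[-0.79, -0.26, -0.04, 0.53, 1]
[-0.8, -0.23, -0.04, 0.53, 1]
[-0.81, -0.19, -0.04, 0.53, 1]
[-0.81, -0.16, -0.04, 0.53, 1]
[-0.82, -0.12, -0.04, 0.53, 1]
[-0.82, -0.09, -0.04, 0.53, 1]
[-0.83, -0.06, -0.04, 0.53, 1]
[-0.83, -0.02, -0.04, 0.53, 1]
[-0.83, 0.01, -0.04, 0.53, 1]
[-0.83, 0.05, -0.04, 0.53, 1]
[-0.82, 0.08, -0.04, 0.53, 1]
[-0.82, 0.12, -0.04, 0.53, 1]
[-0.81, 0.15, -0.04, 0.53, 1]
[-0.81, 0.19, -0.04, 0.53, 1]
[-0.8, 0.22, -0.04, 0.53, 1]
[[-0.    -0.964 -0.264  0.067]
 [ 1.    -0.001  0.002  0.001]
 [-0.002 -0.264  0.964 -0.143]
 [ 0.     0.     0.     1.   ]] 64.53561046148752
```

Request:
jog_arm --pt "-0.63 -0.53 -0.04 0.53 1" --pt "-0.66 -0.51 -0.04 0.53 1" --pt "-0.68 -0.48 -0.04 0.53 1" --pt "-0.7 -0.45 -0.04 0.53 1" --pt "-0.71 -0.42 -0.04 0.53 1" --pt "-0.73 -0.39 -0.04 0.53 1" --pt "-0.75 -0.36 -0.04 0.53 1" --pt "-0.76 -0.33 -0.04 0.53 1" --pt "-0.77 -0.29 -0.04 0.53 1" --pt "-0.79 -0.26 -0.04 0.53 1" --pt "-0.8 -0.23 -0.04 0.53 1" --pt "-0.81 -0.19 -0.04 0.53 1"

```text
clock: 1.35
position: [0.3226, 0.3667, 0.2458]
tool_rot: [3.141, -0.0, 2.397]
force: [0.8, -0.3, 0.8]
grip_width: 0.0855
finger_force: 0.0
```

Request:
jog_arm --pt "-0.81 -0.16 -0.04 0.53 1" --pt "-0.82 -0.12 -0.04 0.53 1" --pt "-0.82 -0.09 -0.04 0.53 1" --pt "-0.83 -0.06 -0.04 0.53 1" --pt "-0.83 -0.02 -0.04 0.53 1" --pt "-0.83 0.01 -0.04 0.53 1" --pt "-0.83 0.05 -0.04 0.53 1" --pt "-0.82 0.08 -0.04 0.53 1" --pt "-0.82 0.12 -0.04 0.53 1" --pt "-0.81 0.15 -0.04 0.53 1" --pt "-0.81 0.19 -0.04 0.53 1" --pt "-0.8 0.22 -0.04 0.53 1"

```text
clock: 2.55
position: [0.4988, 0.1262, 0.2603]
tool_rot: [3.141, -0.0, 1.889]
force: [0.4, 0.3, 0.4]
grip_width: 0.0855
finger_force: 0.0
```

```bash
python3 - <<'E'
from h import *
s=bot.observe();print(s["clock"],s["position"],s["tool_rot"],s["qpos"],s["qd"].round(2))
b,c=cam("wrist");save(b,"w1.png");np.save("w1.npy",b);import pickle;pickle.dump(c,open("w1.pkl","wb"))
print(proj(c,[.557,.122,.06]),proj(c,[.608,.203,.11]))
plan([.60,-.25,.2],1.047,16)
E
```

```text
2.55 [0.49878551 0.12624136 0.26025612] [ 3.14145734e+00 -9.56878004e-05  1.88861067e+00] [-0.65978554  0.32996157  0.3810845   1.86887472 -0.14675145  0.9698248
  0.10372169] [ 0.38  0.16  0.17 -0.22 -0.12  0.1   0.16]
[328.29801937 211.15946778] [423.70197533 158.24657941]
[-0.8, -0.04, 0.13, 0.65, 1]
[-0.8, 0.0, 0.13, 0.65, 1]
[-0.8, 0.04, 0.13, 0.65, 1]
[-0.8, 0.08, 0.13, 0.65, 1]
[-0.79, 0.13, 0.13, 0.65, 1]
[-0.79, 0.17, 0.13, 0.65, 1]
[-0.78, 0.21, 0.13, 0.65, 1]
[-0.76, 0.25, 0.13, 0.65, 1]
[-0.75, 0.29, 0.13, 0.65, 1]
[-0.73, 0.33, 0.13, 0.65, 1]
[-0.72, 0.36, 0.13, 0.65, 1]
[-0.7, 0.4, 0.13, 0.65, 1]
[-0.67, 0.44, 0.13, 0.65, 1]
[-0.65, 0.47, 0.13, 0.65, 1]
[-0.63, 0.51, 0.13, 0.65, 1]
[-0.6, 0.54, 0.13, 0.65, 1]
```

View pics/w1.png

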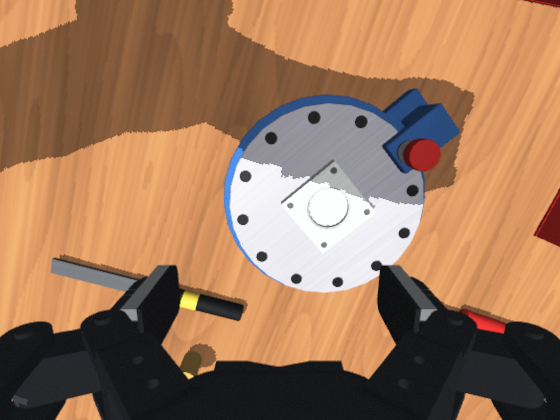

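The pocket mouth is at wrist (328,207) and the knob at (425,154), both close to the prediction. Next, bush_a.

Request:
jog_arm --pt "-0.8 -0.04 0.13 0.65 1" --pt "-0.8 0.0 0.13 0.65 1" --pt "-0.8 0.04 0.13 0.65 1" --pt "-0.8 0.08 0.13 0.65 1" --pt "-0.79 0.13 0.13 0.65 1" --pt "-0.79 0.17 0.13 0.65 1" --pt "-0.78 0.21 0.13 0.65 1" --pt "-0.76 0.25 0.13 0.65 1"

```text
clock: 3.4
position: [0.5497, -0.0593, 0.2288]
tool_rot: [3.141, -0.0, 1.473]
force: [0.7, 0.5, -0.3]
grip_width: 0.0855
finger_force: 0.0
```

Request:
jog_arm --pt "-0.75 0.29 0.13 0.65 1" --pt "-0.73 0.33 0.13 0.65 1" --pt "-0.72 0.36 0.13 0.65 1" --pt "-0.7 0.4 0.13 0.65 1" --pt "-0.67 0.44 0.13 0.65 1" --pt "-0.65 0.47 0.13 0.65 1" --pt "-0.63 0.51 0.13 0.65 1" --pt "-0.6 0.54 0.13 0.65 1" --pt "0 0 0 0 1" --pt "0 0 0 0 1"

```text
clock: 4.4
position: [0.6013, -0.2443, 0.1975]
tool_rot: [-3.141, 0.0, 1.059]
force: [-0.1, 0.6, -0.3]
grip_width: 0.0854
finger_force: 0.0
```

```bash
python3 - <<'E'
from h import *
import pickle
c=pickle.load(open("w1.pkl","rb"));print("nest",ray(c,328,206.5,.06),"knob",ray(c,425.5,154,.114))
s=bot.observe();print(s["clock"],s["position"],s["tool_rot"],s["qd"].round(2))
b,c=cam("wrist");save(b,"w2.png");np.save("w2.npy",b);pickle.dump(c,open("w2.pkl","wb"))
print(proj(c,[.619,-.256,.05]))
E
```

```text
nest [0.55490635 0.12670739 0.06      ] knob [0.60616652 0.206632   0.114     ]
4.4 [ 0.601302   -0.24430064  0.19748631] [-3.14116664e+00  2.30906611e-04  1.05881212e+00] [-0.02 -0.02 -0.01  0.01  0.    0.    0.  ]
[303.17860628 203.55744431]
```

View pics/w2.png

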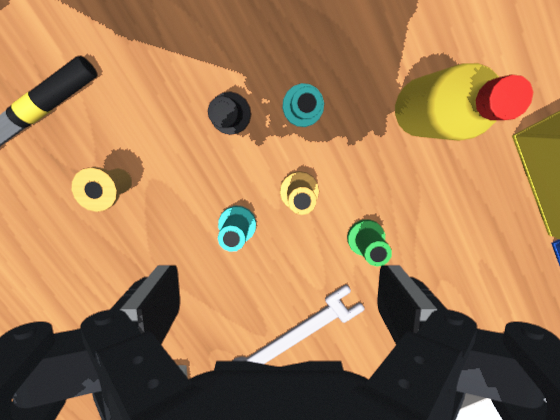

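Bush_a's barrel end is at (302,201). Turquoise is at (232,239), green at (377,254), black at (230,112) and the second turquoise at (306,102).

```bash
python3 - <<'E'
from h import *
import pickle
c=pickle.load(open("w2.pkl","rb"))
s=bot.observe();R=Ro.from_euler("xyz",s["tool_rot"]).as_matrix()
a=ray(c,302,201,.05);print("a",a,ray(c,299,190,.006))
for n,u,v in [("tq2",232,239),("green",377,254),("tq1",306,102),("black",230,110)]:
    p=ray(c,u,v,.05);print(n,p.round(3),(R.T@(p-a)).round(3))
plan([a[0],a[1],.09],1.0588,6,.6)
plan([a[0],a[1],.06],1.0588,1,.6)
E
```

```text
a [ 0.61919371 -0.25340714  0.05      ] [ 0.61976346 -0.25218382  0.006     ]
tq2 [ 0.546 -0.253  0.05 ] [-0.036 -0.064  0.   ]
green [ 0.656 -0.333  0.05 ] [-0.051  0.071 -0.   ]
tq1 [ 0.662 -0.181  0.05 ] [0.084 0.002 0.   ]
black [ 0.604 -0.155  0.05 ] [ 0.078 -0.061  0.   ]
[-0.0, 0.11, 0.6, 0.0, 0.6]
[-0.0, 0.11, 0.6, 0.0, 0.6]
[0.0, 0.11, 0.6, 0.0, 0.6]
[0.0, 0.11, 0.6, 0.0, 0.6]
[0.0, 0.11, 0.6, 0.0, 0.6]
[0.0, 0.11, 0.6, 0.0, 0.6]
[-0.0, 0.68, 4.59, 0.01, 0.6]
```

Request:
jog_arm --pt "0 0.17 0.7 0 0.6" --pt "0 0.17 0.8 0 0.6" --pt "0 0.17 0.9 0 0.6" --pt "0 0.17 0.9 0 0.6" --pt "0 0 0.9 0 0.6" --pt "0 0 0.8 0 0.6" --pt "0 0 0.6 0 0.6" --pt "0 0 0.38 0 0.6" --pt "0 0 0 0 0.6" --pt "0 0 0 0 0.6" --newtons 40

```text
clock: 5.45
position: [0.6201, -0.2535, 0.0191]
tool_rot: [3.141, -0.0, 1.06]
force: [-0.3, -0.3, 0.2]
grip_width: 0.0512
finger_force: 0.0
```

Request:
jog_arm --pt "0 0 0 0 0" --pt "0 0 0 0 0" --pt "0 0 0 0 0" --pt "0 0 0 0 0" --pt "0 0 0 0 0" --pt "0 0 0 0 0" --pt "0 0 0 0 0"

```text
clock: 6.15
position: [0.6203, -0.2536, 0.0195]
tool_rot: [3.14, -0.0, 1.06]
force: [-1.4, 1.3, 7.7]
grip_width: 0.025
finger_force: 38.9
```

Request:
jog_arm --pt "0 0 -0.3 0 0" --pt "0 0 -0.6 0 0" --pt "0 0 -0.9 0 0" --pt "0 0 -0.9 0 0" --pt "0 0 -0.9 0 0" --pt "0 0 -0.9 0 0" --pt "0 0 -0.5 0 0" --pt "0 0 0 0 0"

```text
clock: 6.95
position: [0.6206, -0.2538, 0.1711]
tool_rot: [3.138, -0.001, 1.06]
force: [0.3, 0.3, -1.5]
grip_width: 0.0251
finger_force: 39.4
```

```bash
python3 - <<'E'
from h import *
s=bot.observe();print(s["position"],s["grip_width"],s["force"])
x=np.array([np.cos(1.8),np.sin(1.8)]);t=np.array([.556,.1245])-.025*x
plan([*t,.17],1.8,18,0)
E
```

```text
[ 0.62060223 -0.25381799  0.17112509] 0.02506947439215876 [ 0.27689961  0.32254099 -1.52638007]
[0.52, -0.42, 0.0, -0.51, 0]
[0.54, -0.39, 0.0, -0.51, 0]
[0.55, -0.37, 0.0, -0.51, 0]
[0.57, -0.35, 0.0, -0.51, 0]
[0.58, -0.33, 0.0, -0.51, 0]
[0.59, -0.3, 0.0, -0.51, 0]
[0.6, -0.28, 0.0, -0.51, 0]
[0.62, -0.25, 0.0, -0.51, 0]
[0.62, -0.23, 0.0, -0.51, 0]
[0.63, -0.2, 0.0, -0.51, 0]
[0.64, -0.17, 0.0, -0.51, 0]
[0.65, -0.15, 0.0, -0.51, 0]
[0.65, -0.12, 0.0, -0.51, 0]
[0.66, -0.09, 0.0, -0.51, 0]
[0.66, -0.07, 0.0, -0.51, 0]
[0.66, -0.04, 0.0, -0.51, 0]
[0.66, -0.01, 0.0, -0.51, 0]
[0.66, 0.02, 0.0, -0.51, 0]
```

Request:
jog_arm --pt "0.3 -0.3 0 -0.5 0" --pt "0.55 -0.4 0 -0.5 0" --pt "0.55 -0.37 0 -0.5 0" --pt "0.57 -0.35 0 -0.5 0" --pt "0.58 -0.33 0 -0.5 0" --pt "0.59 -0.3 0 -0.5 0" --pt "0.6 -0.28 0 -0.5 0" --pt "0.62 -0.25 0 -0.5 0" --pt "0.62 -0.23 0 -0.5 0" --pt "0.63 -0.2 0 -0.5 0" --pt "0.64 -0.17 0 -0.5 0" --pt "0.65 -0.15 0 -0.5 0"

```text
clock: 8.15
position: [0.5812, -0.0226, 0.1683]
tool_rot: [3.142, 0.0, 1.543]
force: [-0.1, 0.2, -1.3]
grip_width: 0.025
finger_force: 39.5
```

Request:
jog_arm --pt "0.65 -0.12 0 -0.5 0" --pt "0.66 -0.09 0 -0.5 0" --pt "0.66 -0.07 0 -0.5 0" --pt "0.66 -0.04 0 -0.5 0" --pt "0.6 -0.1 0 -0.5 0" --pt "0.5 0 0 -0.5 0" --pt "0.3 0 0 0 0" --pt "0 0 0 0 0" --pt "0 0 0 0 0" --pt "0 0 0 0 0"

```text
clock: 9.15
position: [0.56, 0.0945, 0.1683]
tool_rot: [3.142, 0.0, 1.779]
force: [0.4, -0.8, -1.8]
grip_width: 0.0244
finger_force: 39.4
```

```bash
python3 - <<'E'
from h import *
import pickle
s=bot.observe();print(s["clock"],s["position"],s["tool_rot"],s["qd"].round(2))
b,c=cam("wrist");save(b,"w3.png");np.save("w3.npy",b);pickle.dump(c,open("w3.pkl","wb"))
for p in ([.556,.1245,.06],[.607,.205,.11]):print(proj(c,p))
R=Ro.from_euler("xyz",s["tool_rot"]).as_matrix()
for z in (-.0305,.0195): print("bush",proj(c,s["position"]+R@[0,0,z]))
E
```

```text
9.15 [0.55999994 0.09451141 0.16830991] [3.14157173e+00 4.87053903e-04 1.77858413e+00] [ 0.  0. -0.  0.  0. -0.  0.]
[280.92743638 175.35968823]
[400.56610041  67.65628138]
bush [277.90616153 309.5431663 ]
bush [277.93628102 258.13078292]
```

View pics/w3.png

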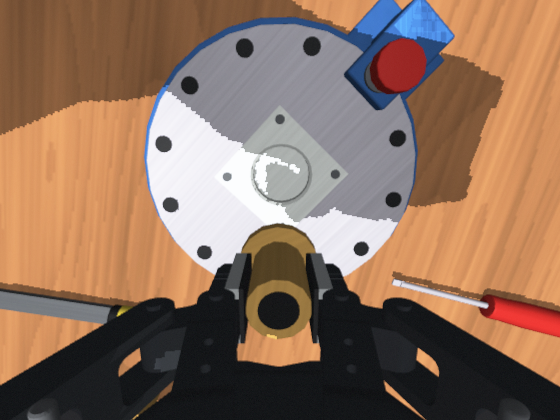

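The pocket mouth is at (281.5,173). The bush's hole is at (278,310), as projected, so it's centred in the grip.

```bash
python3 - <<'E'
from h import *
import pickle
c=pickle.load(open("w3.pkl","rb"))
s=bot.observe();R=Ro.from_euler("xyz",s["tool_rot"]).as_matrix()
n=ray(c,281.5,173,.06);k=ray(c,398,66.5,.114)
b=ray(c,278,310,s["position"][2]+.0305)
print(n,k,k-n,"bush off",R.T@(b-s["position"]))
print("tool shift/30mm",R.T@(n-b)/.03, "tcp z when seated",.052+.0195)
E
```

```text
[0.55605088 0.12634727 0.06      ] [0.60423194 0.20440972 0.114     ] [0.04818106 0.07806245 0.054     ] bush off [-2.43564483e-04  4.25577709e-05 -3.04999020e-02]
tool shift/30mm [1.07345133 0.08912719 4.62657835] tcp z when seated 0.0715
```

Request:
jog_arm --pt "0.4 0.05 0 0 0" --pt "0.5 0.04 0.3 0 0" --pt "0.17 0 0.5 0 0" --pt "0 0 0.6 0 0" --pt "0 0 0.6 0 0" --pt "0 0 0.5 0 0" --pt "0 0 0.2 0 0" --pt "0 0 0 0 0" --pt "0 0 0 0 0"

```text
clock: 10.1
position: [0.5561, 0.1276, 0.0877]
tool_rot: [3.141, -0.0, 1.78]
force: [-0.2, -0.2, -1.3]
grip_width: 0.0251
finger_force: 39.4
```

```bash
python3 - <<'E'
from h import *
s=bot.observe();R=Ro.from_euler("xyz",s["tool_rot"]).as_matrix()
print(s["position"],R.T@([.5561,.1263,.0715]-s["position"])/.03)
b,c=cam("wrist");save(b,"w4.png")
print(proj(c,[.5561,.1263,.06]))
E
```

```text
[0.55609278 0.12761569 0.0877201 ] [-0.04297792 -0.00917572  0.54066279]
[277.42408708 254.46653166]
```

View pics/w4.png

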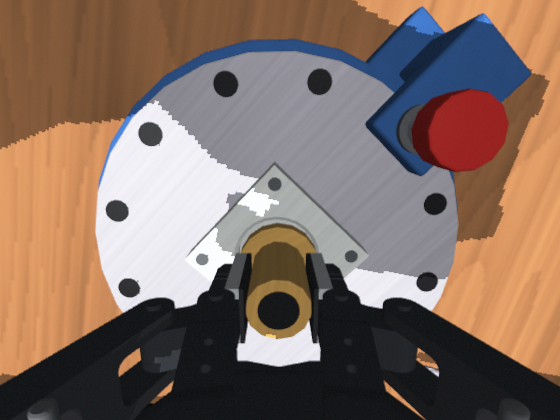

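The bush is just above the pocket. Block corners (187,257) and (368,256) put the nest centre at about (277,256), so I only need a −1.5 mm x correction before lowering.

Request:
jog_arm --pt "-0.05 0 0.05 0 0" --pt "0 0 0.1 0 0" --pt "0 0 0.1 0 0" --pt "0 0 0.1 0 0" --pt "0 0 0.1 0 0" --pt "0 0 0.06 0 0" --pt "0 0 0 0 0" --pt "0 0 0 0 0"

```text
clock: 10.95
position: [0.5562, 0.126, 0.072]
tool_rot: [3.142, 0.0, 1.78]
force: [-0.2, 0.1, -2.5]
grip_width: 0.025
finger_force: 39.5
```

Request:
jog_arm --pt "0 0 0.04 0 0" --pt "0 0 0.03 0 0" --pt "0 0 0 0 0" --pt "0 0 0 0 0"

```text
clock: 11.35
position: [0.5563, 0.126, 0.0713]
tool_rot: [3.141, -0.001, 1.78]
force: [-9.6, -0.6, 28.4]
grip_width: 0.0251
finger_force: 42.6
```

Request:
jog_arm --pt "0 0 -0.03 0 0.1" --pt "0 0 0 0 0.32" --pt "0 0 0 0 0.4" --pt "0 0 0 0 0.5" --pt "0 0 0 0 0.6" --pt "0 0 0 0 0.6" --pt "0 0 0 0 0.6"

```text
clock: 12.05
position: [0.5561, 0.126, 0.0707]
tool_rot: [-3.141, 0.0, 1.78]
force: [-0.7, -0.2, 0.7]
grip_width: 0.0513
finger_force: 0.0
```

Request:
jog_arm --pt "0 0 -0.4 0 0.7" --pt "0 0 -0.8 0 0.7" --pt "0 0 -0.9 0 0.7" --pt "0 0 -0.9 0 0.7" --pt "-0.5 0 -0.3 0 0.7" --pt "-0.5 0 0 0 0.7" --pt "0 0 0 0 0.7" --pt "0 0 0 0 0.7"

```text
clock: 12.85
position: [0.562, 0.0957, 0.1689]
tool_rot: [-3.14, 0.0, 1.779]
force: [-0.2, 0.4, -0.6]
grip_width: 0.0595
finger_force: 0.0
```

```bash
python3 - <<'E'
from h import *
import pickle
s=bot.observe();print(s["clock"],s["position"],s["tool_rot"])
b,c=cam("wrist");save(b,"w5.png");pickle.dump(c,open("w5.pkl","wb"))
print(proj(c,[.5561,.1263,.102]),proj(c,[.5561,.1263,.06]),proj(c,[.6055,.2065,.114]))
E
```

```text
12.85 [0.56200316 0.09574979 0.16891989] [-3.14019590e+00  1.62170311e-04  1.77882705e+00]
[278.90479206 183.76071618] [278.83940851 174.05109366] [397.01315702  64.79295165]
```

View pics/w5.png

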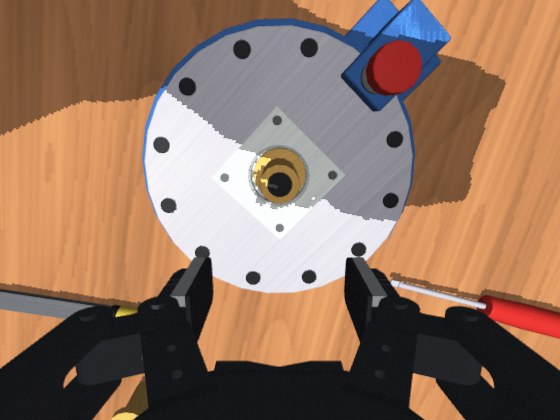

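The bush is seated: its barrel end is at (279.5,184.5), about where the seated projection falls, and the flange is inside the pocket. The knob top is near (395,67).

```bash
python3 - <<'E'
from h import *
import pickle
c=pickle.load(open("w5.pkl","rb"));print(ray(c,395,67,.114))
s=bot.observe();R=Ro.from_euler("xyz",s["tool_rot"]).as_matrix()
print(R.T@([.6055,.2065,.15]-s["position"])/.03)
E
```

```text
[0.60475015 0.20519511 0.114     ]
[3.29298923 2.1835266  0.62628817]
```

Request:
jog_arm --pt "0.3 0.25 0 0 0.7" --pt "0.5 0.45 0 0 0.7" --pt "0.5 0.45 0 0 0.7" --pt "0.5 0.45 0 0 0.7" --pt "0.45 0.35 0 0 0.7" --pt "0.25 0.2 0 0 0.7" --pt "0 0 0 0 0.7" --pt "0 0 0 0 0.7"

```text
clock: 13.7
position: [0.6096, 0.1831, 0.1695]
tool_rot: [-3.141, 0.0, 1.78]
force: [-0.1, -0.2, 0.1]
grip_width: 0.0596
finger_force: 0.0
```

```bash
python3 - <<'E'
from h import *
import pickle
s=bot.observe();print(s["clock"],s["position"],s["tool_rot"])
b,c=cam("wrist");save(b,"w6.png");pickle.dump(c,open("w6.pkl","wb"))
print(proj(c,[.6055,.2065,.114]))
R=Ro.from_euler("xyz",s["tool_rot"]).as_matrix()
print(R.T@([.6055,.2065,.087]-s["position"])/.03)
E
```

```text
13.7 [0.60957999 0.18305339 0.16951315] [-3.14101813e+00  4.30634930e-04  1.78010454e+00]
[279.4139362  198.86825761]
[0.79393906 0.03094222 2.75007927]
```

View pics/w6.png

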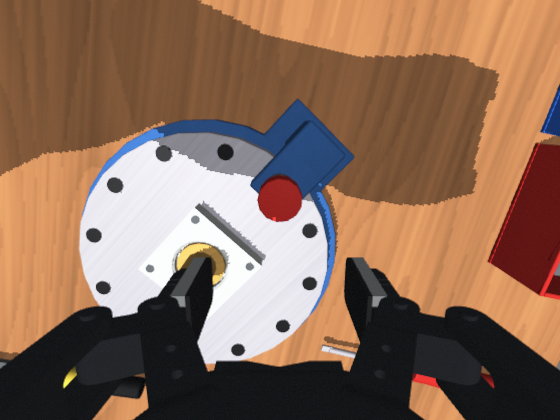

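The knob is at (280,198), matching the estimate, so I'll go down onto it.

Request:
jog_arm --pt "0.3 0.03 0 0 0.7" --pt "0.4 0 0.2 0 0.7" --pt "0.1 0 0.5 0 0.7" --pt "0 0 0.6 0 0.7" --pt "0 0 0.6 0 0.7" --pt "0 0 0.55 0 0.7" --pt "0 0 0.3 0 0.7" --pt "0 0 0 0 0.7" --pt "0 0 0 0 0.7" --newtons 100

```text
clock: 14.65
position: [0.606, 0.207, 0.0875]
tool_rot: [3.141, 0.0, 1.78]
force: [0.2, 0.5, -0.5]
grip_width: 0.0599
finger_force: 0.0
```

Request:
jog_arm --pt "0 0 0 0 0" --pt "0 0 0 0 0" --pt "0 0 0 0 0" --pt "0 0 0 0 0" --pt "0 0 0 0 0" --pt "0 0 0 0 0" --pt "0 0 0 0 0"

```text
clock: 15.35
position: [0.6054, 0.2071, 0.0884]
tool_rot: [-3.141, -0.001, 1.78]
force: [-8.2, -1.8, 15.1]
grip_width: 0.0248
finger_force: 97.4
```

Request:
jog_arm --pt "0 0 -0.1 0 0" --pt "0 0 -0.15 0 0" --pt "0 0 -0.15 0 0" --pt "0 0 -0.1 0 0" --pt "0 0 0 0 0" --pt "0 0 0 0 0"

```text
clock: 15.95
position: [0.6053, 0.207, 0.102]
tool_rot: [-3.141, 0.0, 1.78]
force: [-4.1, -0.2, -8.3]
grip_width: 0.0246
finger_force: 98.7
```

Request:
jog_arm --pt "0 0 -0.08 0 0" --pt "0 0 0 0 0" --pt "0 0 0 0 0" --pt "0 0 0 0 0"

```text
clock: 16.35
position: [0.6053, 0.207, 0.1045]
tool_rot: [-3.141, -0.0, 1.78]
force: [-5.0, -0.7, -9.6]
grip_width: 0.0247
finger_force: 99.3
```

Request:
jog_arm --pt "0 0 -0.05 0 0" --pt "0 0 0 0 0" --pt "0 0 0 0 0" --pt "0 0 0 0 0"

```text
clock: 16.75
position: [0.6052, 0.207, 0.1049]
tool_rot: [-3.14, 0.001, 1.78]
force: [1.7, 0.9, -29.7]
grip_width: 0.0244
finger_force: 102.5
```

```bash
python3 - <<'E'
from h import *
b,c=cam("wrist");a,ca=cam("scene")
x=np.hstack([b[150:400,130:430],cv2.resize(a[160:270,280:410],None,fx=2.27,fy=2.2727)[:250]]);save(x,"w7.png");print(bot.observe()["force"])
print(proj(c,[.5561,.1263,.102])-[130,150])
E
```

```text
[  1.59992103   1.24987056 -29.42711094]
[ 26.11547774 240.42832248]
```

View pics/w7.png

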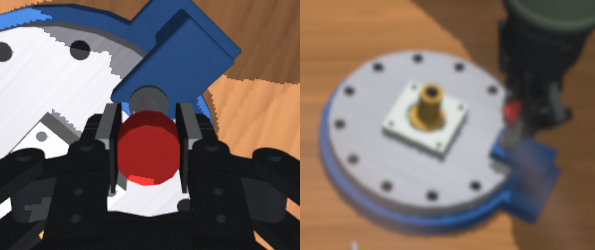

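The knob is held between the pads against its upper stop: the pull jumped from 9.6 to 29.7 N with no slip. The bush stands upright in the nest.

```bash
python3 -c "
from h import *
print(bot.job_done())"
```

```text
the job is handed in; nothing more can be done
None
```

The job is handed in, though no verdict came back: bush_a sits flange down and let go in the nest, and the gripper is holding the index plunger against its upper stop.

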